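# Calibrate the filling scale through its recessed button

## Robot

A 6-joint arm with a two-finger parallel gripper is mounted at the origin on the work surface. World frame = base frame: x ahead of the robot, y to its left, z up, the work surface at z = 0. Lengths are in m, angles in rad, forces in N, time in s.
With the tool pointing down it reaches from about 0.275 to 0.825 m from the base axis. Payload 4.9 kg.
Tool frame: the origin (TCP) lies midway between the tips of the shut fingers; the grasp point (between the pads) lies 19 mm behind it (bot.pinch_z is the distance from the TCP to the grasp point, in m); z points along the fingers, y is the line along which they close (so a half turn about z gives the same grasp; the last joint's range is limited). The gripper opens to 85 mm and grips with 20 to 120 N. Pads are 22 mm wide; open, the fingers measure 114 mm over their backs; the gripper's body (76 mm by 85 mm) begins 54 mm behind the grasp point. The pads swing forward as they close: fully open they stand 13 mm farther back than shut.
Start: joints at [-1.456, 0.326, -0.193, 1.052, 0, 1.437], TCP at [0.135, -0.533, 0.197] pointing down, gripper open.
Joint ranges: [-2.65, 2.65], [-0.97, 1.79], [-1.3, 1.35], [-1.93, 2.1], [-1.47, 1.37], [-3.14, 3.14]. Speed limits (rad/s): [2.57, 2.57, 3.14, 3.14, 3.14, 3.14].

## Interface

Orientations are given as a unit quaternion [w, x, y, z].
In Python, from workcell import bot gives the robot as it stands.
- The arm moves only by the tool carry_out, never from a script. Its argument "motion" is one flat list of numbers, 5 for each row, row after row: the closure, from -1 (fully open) to 1 (shut), then the shift along the tool's x, y, z in mm, then the turn about the tool's z in degrees. A call has 1 to 12 rows; each row shifts and turns the commanded pose from where the row before left it, along the tool's axes as they then stand; what a row does not reach is not made up. A row lasts 1/8 s, in which the tool goes at most 62.5 mm and 10.7 degrees, less where a joint would pass 70% of its speed; a pose out of reach is approached as far as the arm can. A call with a gripper value outside its range is refused whole. The fingers move at their own pace and stop on an object; "force" is the grip in N (left out, the last holds). Time passes only in rows, so rows that do not move let the fingers close. It gives the time, the measured TCP pose, the force, the opening and the grip force at its end, in the units of the state.
- bot.read_state(): the state, without advancing time (a new reading comes with each control period).
- bot.get_image(name): name is "side" or "top" or "wrist"; returns a dict with "frame" (420x560x3 uint8, blue, green, red), "fx", "fy", "cx", "cy" (pixels), "D" ([k1, k2, p1, p2, k3] as OpenCV has them; the pictures are not rectified), "extrinsics" (4x4, takes a point from camera to world coordinates). Camera axes: x right, y up, looking along -z (the intrinsics and any distortion apply to the point x, -y, -z); pixel columns grow to the right and rows downward; lengths in m; the calibration is good to about 2 mm. A picture is of the moment at which its call begins. There is no depth.
- bot.job_done(): hands the job in; it is judged then, once.
The state is a dict: "time": time; "q": joint angles; "joint_vel": joint speeds; "effort": joint torques, N m; "eef_pos": TCP position; "ee_rot": TCP orientation; "wrist_force": force on the tool from outside, world axes, zero at the start; "wrist_torque": the same for the moment, N m; "finger_gap": finger opening in m; "grasp_force": force on a finger pad.
Only numpy, scipy, OpenCV 4.12 (cv2) and the standard library are available. Lean on these libraries where they do the work, as an engineer would, in place of code of your own. Each camera call takes 0.05 s, during which the arm holds its last target. There are 200 camera calls.

## Task

Calibrate the filling scale: take the largest of the three knob weights from its board and set it down gently, upright, inside the circle scribed in the middle of the scale's pan, and let go of it. Then take the pin tool out of the wooden block, reach with its tip into the small round hole in the scale's sloping front panel, press the button in there gently but all the way down and keep it down for two seconds, with only the weight resting on the pan. Finally stand the pin tool upright again in its hole in the block, leaving the weight where it is on the pan and not disturbing the other weights, the jerry can or the spanner.

Things in the scene. Friction and masses are not known exactly. Their poses are not given: they have to be found in the camera images.
- scale: grey bench scale, fixed, 220 deep (x) x 190 wide (y) x 72 high; origin: centre of its underside. Its -x side is its front, within 35 degrees of facing the robot. Round steel pan 130 diameter, centre at x +30, top 72 up. Front panel slopes up at 25 degrees, from 30 high at x -110 to 63 high at x -40, with display, flat keys and, near its -y end, the round button hole
- pan_center (a point): centre of the pan's flat upper face, 72 above the bench; x, y, z axes as the scale's. Around it a thin dark circle is scribed, 54 inside diameter
- button_hole (a point): centre of the mouth of the round hole in the sloping panel: 9 diameter, 1 chamfer, square to the panel; 71 in -x, 66 in -y of the scale's origin, 48 up. z axis: outward along the hole, 25 degrees from vertical towards the scale's front; x: up the slope; y: the scale's y. The black button's face lies 9 below the mouth
- cal_button (a joint): the button in the hole: 0 = up, 0.004 = fully down (slides 4 mm into the panel, a sprung button that comes back up when released). It starts to move at 2 N and needs 7 N to be fully down, where it meets a hard stop. It counts as down beyond 0.0032
- button_face (a point): centre of the button's outer face, which moves with it (9 below the hole's mouth when up, 13 when down); z axis outward along the hole
- weight_board: plain wooden board, fixed, 230 (x) x 80 (y) x 12 thick, carrying the three weights in a row along its x axis, 80 apart, in any order; origin: centre of its underside on the bench
- weight_large: largest steel knob weight, about 0.5 kg: cylinder 42 diameter and 40 high, above it a neck and a knob 21 diameter between 53 and 59, 62 high in all; origin: centre of its underside, z up
- weight_mid: middle steel knob weight, bystander: 31 diameter, 46 high; origin: centre of its underside
- weight_small: smallest steel knob weight, bystander: 24.5 diameter, 37 high; origin: centre of its underside
- tool_block: wooden tool block, fixed, 60 (x) x 110 (y) x 75 high; origin: centre of its underside on the bench; two L-shaped hex keys, up to 28 high above it, stand in it at y = -42 (short arms reaching to y = -26)
- block_hole (a point): centre of the mouth of the pin tool's hole in the block's top face, 30 in +y from the block's centre, 75 above the bench: 14 diameter, straight through the block; z up
- pin_tool: pin tool, 140 long, about 60 g, standing in the block's hole: black round handle 16 diameter from 5 to 75, round steel collar 24 diameter and 5 thick (0 to 5) that rests on the block's top, steel pin 6 diameter hanging down 65 below the collar with a round end. Origin: on its axis at the underside of the collar; z along the axis towards the handle's end
- pin_tip (a point): the very end of the pin, 65 below the collar's underside on the tool's axis
- jerry_can: white jerry can with gold-coloured cap, bystander: 74 x 51 x 150 high; origin: centre of its underside
- spanner: open-ended steel spanner lying flat, bystander: 130 long; origin: at its middle, on the bench
Things that resemble listed ones, but are neither listed nor needed, are in the scene too. What is shaped like the tool_block but turquoise is not meant.

How it is judged:
By the outcome, as a careful person would: the job done as asked, in the order asked, and still so for the second after the job is handed in, with the robot touching nothing.
It also fails if it takes over 72 s, if anything falls off the work surface, if the arm or the gripper's body presses on something with over 40 N, if the wrist force passes 120 N, or if a joint passes its speed limit or range.

## Working session

There is one attempt and no reset: what is moved stays moved. The work goes in short steps, Python scripts to look and compute and a tool call to move; the robot and the scene stay as the last step left them, time stands still between calls to the robot, and variables do not carry over. Pictures are saved under pics/ and viewed, at most 10 in all, crops included, and the job is handed in when it is done.

Besides the shell and the picture viewer there is one more tool, called after "Request:" as a command line: name --argument value ..., lists and objects as JSON in quotes. carry_out: Moves the arm, as the interface text tells. Its arguments: {"type":"object","properties":{"motion":{"type":"array","items":{"type":"number"}},"force":{"type":"number"}},"required":["motion"]}

```bash
mkdir -p pics; ls; cat > h.py <<'E'
import numpy as np,cv2
from scipy.spatial.transform import Rotation as R
from workcell import bot
def save(name,im):
    np.savez('pics/%s.npz'%name,K=np.array([[im['fx'],0,im['cx']],[0,im['fy'],im['cy']],[0,0,1]]),D=np.array(im['D']),E=np.array(im['extrinsics']),f=im['frame'])
def load(name): return dict(np.load('pics/%s.npz'%name))
def crop(name,u0,v0,u1,v1,s,out):
    f=load(name)['f'][v0:v1,u0:u1]; cv2.imwrite('pics/%s.png'%out,cv2.resize(f,None,fx=s,fy=s,interpolation=cv2.INTER_CUBIC))
def ray(c,uv):
    p=cv2.undistortPoints(np.array([[uv]],float),c['K'],c['D'])[0,0]
    d=c['E'][:3,:3]@np.array([p[0],-p[1],-1]); return c['E'][:3,3],d
def at_z(c,uv,z):
    o,d=ray(c,uv); return o+d*(z-o[2])/d[2]
def proj(c,P):
    P=np.atleast_2d(P); q=(P-c['E'][:3,3])@c['E'][:3,:3]; q=q*[1,-1,-1]
    return cv2.projectPoints(q,np.zeros(3),np.zeros(3),c['K'],c['D'])[0][:,0]
def tri(obs):
    A=np.zeros((3,3));b=np.zeros(3)
    for c,uv in obs:
        o,d=ray(c,uv);d/=np.linalg.norm(d);M=np.eye(3)-np.outer(d,d);A+=M;b+=M@o
    return np.linalg.solve(A,b)
E
python3 - <<'E'
from h import *
for n in('top','side'):
    im=bot.get_image(n);save(n,im);c=load(n);print(n,c['K'].tolist(),c['D'],c['E'].round(3).tolist())
a=np.hstack([load('top')['f'],load('side')['f']])
crop('top',0,0,560,420,1.42,'top'); crop('side',0,0,560,420,1.42,'side')
s=bot.read_state();print(s)
E
```

```text
pics
top [[411.88863361560414, 0.0, 275.2029096726001], [0.0, 411.88863361560414, 205.88941322124217], [0.0, 0.0, 1.0]] [-0.00537652  0.          0.          0.          0.        ] [[0.005, 0.988, -0.154, 0.362], [-1.0, 0.007, 0.013, -0.084], [0.014, 0.154, 0.988, 1.092], [0.0, 0.0, 0.0, 1.0]]
side [[537.4365656694607, 0.0, 280.35559019236314], [0.0, 537.4365656694607, 216.0542844911559], [0.0, 0.0, 1.0]] [-0.04523039  0.          0.          0.          0.        ] [[-1.0, 0.026, -0.007, 0.516], [-0.024, -0.723, 0.69, 0.879], [0.013, 0.69, 0.723, 1.095], [0.0, 0.0, 0.0, 1.0]]
{'time': 0.1, 'q': array([-1.45616960e+00,  3.26867489e-01, -1.93461880e-01,  1.05196735e+00,
       -1.34093133e-05,  1.43660333e+00]), 'joint_vel': array([-0.00068233, -0.00179971,  0.00263622,  0.00023119, -0.00059722,
       -0.00114291]), 'effort': array([ 1.56054546e-03, -4.44237828e+01,  2.63038480e+01,  7.85258424e-03,
       -6.79906520e-05, -8.23196956e-06]), 'eef_pos': array([ 0.13539052, -0.53251224,  0.19668974]), 'ee_rot': array([-7.50225455e-04,  9.92270790e-01,  1.24089150e-01,  6.34817384e-07]), 'wrist_force': array([-0.22543468, -0.64827425,  0.0971121 ]), 'wrist_torque': array([ 0.0212946 , -0.01310899,  0.03869561]), 'grasp_force': 0.0, 'finger_gap': 0.08543303816500164}
```

View pics/top.png

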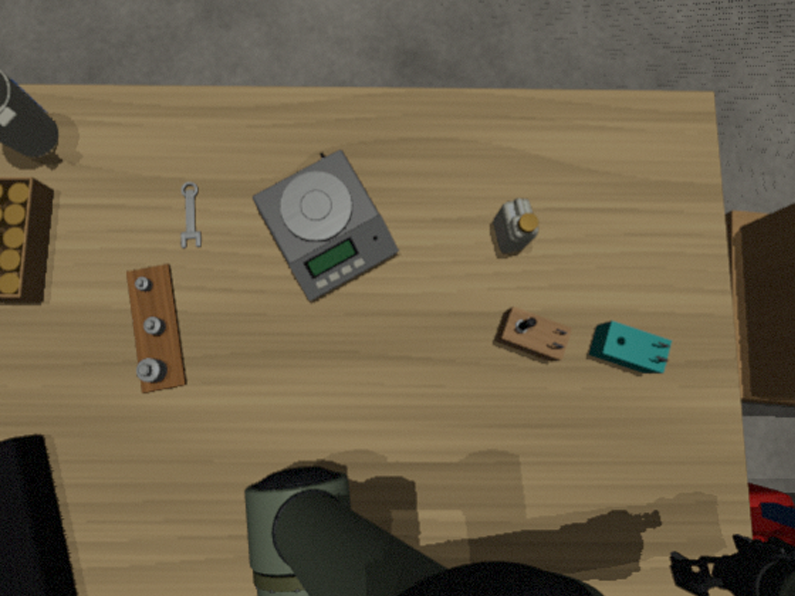

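View pics/side.png

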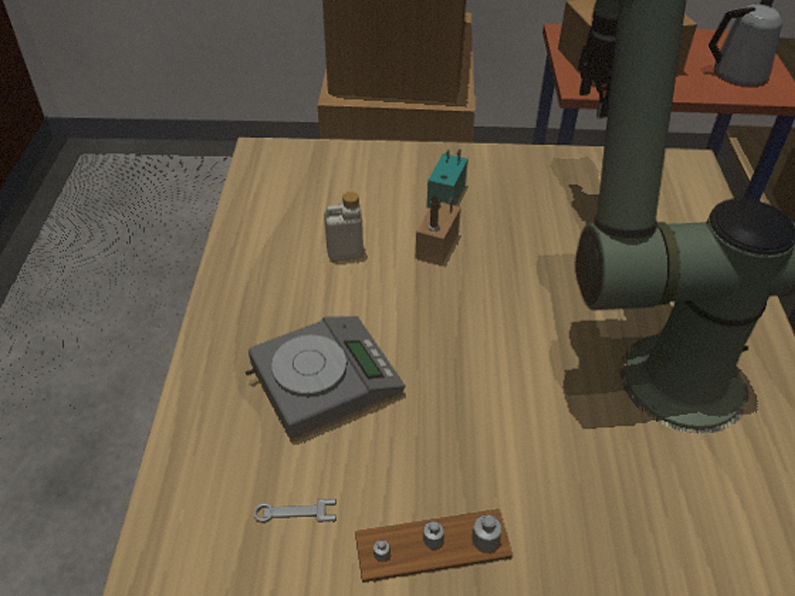

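Seen in the top view: weights at (150,370), (153,325) and (143,284), the scale with its pan at (316,205) and button hole at (375,238), the brown block with the pin tool at (525,325), and the turquoise block at (632,347).

Candidates: the weight could be (150,370), (153,325) or (143,284), so I choose the widest, (150,370). The block could be brown (535,335) or turquoise (632,347), so brown. The hole is (375,238), not the keys or display. Next I check these in a close crop.

```bash
python3 - <<'E'
from h import *
def tile(n,u0,v0,w,h,s): return cv2.resize(load(n)['f'][v0:v0+h,u0:u0+w],None,fx=s,fy=s,interpolation=cv2.INTER_CUBIC)
A=np.zeros((600,800,3),np.uint8)
def put(im,x,y): A[y:y+im.shape[0],x:x+im.shape[1]]=im
put(tile('top',174,100,112,115,3),0,0)      # 336x345
put(tile('top',84,180,52,100,3),340,0)      # 156x300
put(tile('top',345,208,60,50,4),500,0)      # 240x200
put(tile('side',170,218,118,84,3),0,348)   # 354x252
put(tile('side',245,353,120,60,3),358,420)   # 360x180
put(tile('side',285,130,50,60,4),500,205)   # 200x240 
cv2.imwrite('pics/comp.png',A)
E
```

```text
(no output)
```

View pics/comp.png

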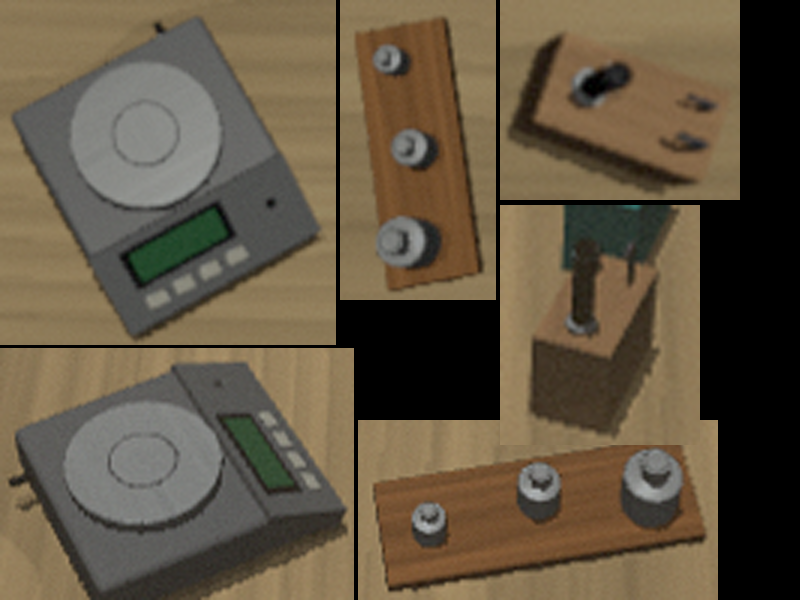

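The close crop confirms it. The large weight's knob is at (396,243) in the top tile, widest of the three and at the end of the board. The pin tool stands in the brown block with its collar at (588,88). The scale's button hole is at (270,203) in the top tile and (219,384) in the side tile.

```bash
cat > m.py <<'E'
from h import *
from scipy.optimize import least_squares
T=load('top');S=load('side')
def t(x0,y0,u0,v0,s): return lambda x,y:np.array([u0+(x-x0+.5)/s-.5,v0+(y-y0+.5)/s-.5])
a=t(0,0,174,100,3);b=t(340,0,84,180,3);k=t(500,0,345,208,4);sa=t(0,348,170,218,3);sb=t(358,420,245,353,3);sk=t(500,205,285,130,4)
pan=[(T,a(146,133)),(S,sa(144,461))];hole=[(T,a(270,203)),(S,sa(219,384))]
def rep(n,o,z=None):
    P=tri(o);print(n,(P*1e3).round(1),'res',[ (proj(c,P)[0]-uv).round(2).tolist() for c,uv in o], 'atz' if z else '',[(at_z(c,uv,z)*1e3).round(1).tolist() for c,uv in o] if z else '')
rep('pan',pan,.072);rep('hole',hole,.048)
rep('knob',[(T,b(395,243)),(S,sb(656,466))],.012+.060)
rep('collar',[(T,k(588,88)),(S,sk(582,324))],.0775)
def f(p):
    x,y,th=p;c,s=np.cos(th),np.sin(th);g=lambda l:np.array([x+c*l[0]-s*l[1],y+s*l[0]+c*l[1],l[2]])
    return np.concatenate([proj(c_,g(l))[0]-uv for o,l in((pan,(.03,0,.072)),(hole,(-.071,-.066,.048))) for c_,uv in o])
r=least_squares(f,[.5,.05,0]);print('scale',r.x,np.degrees(r.x[2]),r.fun.round(2))
for q in((566,35),(732,90),(697,182),(537,122)):print('blk',(at_z(T,k(*q),.075)*1e3).round(1))
for q in((357,32),(444,18),(481,272),(389,290)):print('brd',(at_z(T,b(*q),.012)*1e3).round(1))
E
python3 m.py
```

```text
pan [679.3  38.9  70.2] res [[-0.12, 0.78], [-0.77, -0.26]] atz [[680.7, 38.5, 72.0], [677.0, 41.2, 72.0]]
hole [625.1 -67.5  48.6] res [[-0.06, 0.37], [-0.35, -0.11]] atz [[626.3, -67.6, 48.0], [624.2, -67.7, 48.0]]
knob [382.4 329.2  61.7] res [[-0.05, 0.19], [-0.22, -0.03]] atz [[382.7, 325.0, 72.0], [383.3, 334.7, 72.0]]
collar [ 460.9 -324.6   77. ] res [[-0.1, 0.58], [-0.49, -0.12]] atz [[462.3, -324.7, 77.5], [459.5, -323.5, 77.5]]
scale [0.6530657  0.02470087 0.52889276] 30.303323051536623 [-0.55  0.67 -0.75 -0.45  0.19  0.45 -0.3  -0.13]
blk [ 495.6 -312.5   75. ]
blk [ 461.8 -415.2   75. ]
blk [ 404.8 -391.1   75. ]
blk [ 441.2 -293.    75. ]
brd [568.9 395.3  12. ]
brd [582.1 319.4  12. ]
brd [359.6 273.7  12. ]
brd [343.9 351.4  12. ]
```

Request:
carry_out --motion '[-1,0,0,-10,-10.5,-1,0,0,-10,-10.5,-1,0,0,-10,-10.5,-1,0,0,-10,-10.5,-1,0,0,-10,-10.5,-1,0,0,-10,-10.5,-1,0,0,-10,-10.5,-1,0,0,-10,-10.5,-1,0,0,-10,-10.5,-1,0,0,-10,-10.5]'

```text
time: 1.35
eef_pos: [0.1354, -0.5327, 0.2972]
ee_rot: [-0.0, 0.503, 0.864, 0.0]
wrist_force: [0.4, -0.9, 0.2]
finger_gap: 0.0852
grasp_force: 0.0
```

```bash
cat >> h.py <<'E'
def st():
    s=bot.read_state();r=R.from_quat(np.roll(s['ee_rot'],-1)).as_matrix();return s,r
def go(P,yaw=None):
    s,r=st();d=r.T@(np.array(P)-s['eef_pos'])*1e3
    y=np.degrees(np.arctan2(r[1,0],r[0,0]));print('t',s['time'],'pos',s['eef_pos'].round(4),'yaw',y.round(2),'q',s['q'].round(2),'gap',round(s['finger_gap'],4),'tilt',r[:,2].round(4),'F',s['wrist_force'].round(1))
    print('shift xyz mm',d.round(1),'turn',None if yaw is None else round((y-yaw+180)%360-180,1))
E
python3 - <<'E'
from h import *
go([.38,.2,.25],194-360)
E
```

```text
t 1.35 pos [ 0.1354 -0.5327  0.2972] yaw 119.6 q [-1.46  0.28  0.    1.29 -0.   -0.4 ] gap 0.0852 tilt [-1.0e-04  1.1e-03 -1.0e+00] F [ 0.4 -0.9  0.2]
shift xyz mm [516.2 574.6  48. ] turn -74.4
```

Request:
carry_out --motion '[-1,0,0,0,-10.6,-1,0,0,0,-10.6,-1,0,0,0,-10.6,-1,0,0,0,-10.6,-1,0,0,0,-10.6,-1,0,0,0,-10.6,-1,0,0,0,-10.6,-1,-45,28,0,0,-1,-45,28,0,0,-1,-45,28,0,0,-1,-45,28,0,0,-1,-45,28,0,0]'

```text
time: 2.85
eef_pos: [0.3225, -0.3431, 0.2971]
ee_rot: [-0.0, -0.117, 0.993, 0.0]
wrist_force: [-0.1, -0.1, -0.5]
finger_gap: 0.0855
grasp_force: 0.0
```

```bash
python3 - <<'E'
from h import *
go([.45,.1,.3],194)
go([.36,.28,.25],191.5)
im=bot.get_image('wrist');s,r=st();E=im['extrinsics'];print('cam in tool',(r.T@(E[:3,3]-s['eef_pos'])*1e3).round(1),'look',(r.T@-E[:3,2]).round(3),'up',(r.T@E[:3,1]).round(2),im['fx'])
E
```

```text
t 2.85 pos [ 0.3225 -0.3431  0.2971] yaw -166.57 q [-0.97  0.13 -0.19  1.25  0.   -1.21] gap 0.0855 tilt [-1.e-04  4.e-04 -1.e+00] F [-0.1 -0.1 -0.5]
shift xyz mm [-226.9  401.3   -2.7] turn -0.6
t 2.85 pos [ 0.3225 -0.3431  0.2971] yaw -166.57 q [-0.97  0.13 -0.19  1.25  0.   -1.21] gap 0.0855 tilt [-1.e-04  4.e-04 -1.e+00] F [-0.1 -0.1 -0.5]
shift xyz mm [-181.2  597.3   47.3] turn 1.9
cam in tool [  76.1   -2.4 -177.5] look [-0.285 -0.005  0.959] up [0.96 0.01 0.29] 298.83837299608524
```

Request:
carry_out --motion '[-1,-23,40,0,0,-1,-23,40,0,0,-1,-23,40,0,0,-1,-23,40,0,0,-1,-23,40,0,0,-1,-23,40,0,0,-1,-23,40,0,0,-1,-23,40,0,0,-1,-23,40,0,0,-1,-23,40,0,0,-1,0,40,0,0,-1,0,40,0,0]'

```text
time: 4.4
eef_pos: [0.4333, 0.1769, 0.2968]
ee_rot: [-0.001, -0.117, 0.993, -0.0]
wrist_force: [1.2, -0.1, 0.7]
finger_gap: 0.0855
grasp_force: 0.0
```

```bash
python3 - <<'E'
from h import *
go([.385,.322,.20],191.5)
E
```

```text
t 4.4 pos [0.4333 0.1769 0.2968] yaw -166.54 q [ 0.23  0.12 -0.2   1.25 -0.   -0.01] gap 0.0855 tilt [-1.1e-03 -3.0e-04 -1.0e+00] F [ 1.2 -0.1  0.7]
shift xyz mm [ 13.  152.4  96.8] turn 2.0
```

Request:
carry_out --motion '[-1,3,38,20,0,-1,3,38,20,0,-1,3,38,20,0,-1,3,38,20,0,-1,0,0,20,2,-1,0,0,0,0]'

```text
time: 5.15
eef_pos: [0.3852, 0.3202, 0.1957]
ee_rot: [-0.002, -0.1, 0.995, -0.001]
wrist_force: [0.8, -0.0, 0.5]
finger_gap: 0.0856
grasp_force: 0.0
```

```bash
python3 - <<'E'
from h import *
go([.385,.322,.20],191.5)
im=bot.get_image('wrist');save('w1',im);crop('w1',0,0,560,420,1.42,'w1')
E
```

```text
t 5.15 pos [0.3852 0.3202 0.1957] yaw -168.47 q [ 0.55  0.24 -0.32  1.02 -0.    0.34] gap 0.0856 tilt [-0.0034 -0.0022 -1.    ] F [ 0.8 -0.   0.5]
shift xyz mm [-0.2  1.8 -4.3] turn 0.0
```

View pics/w1.png

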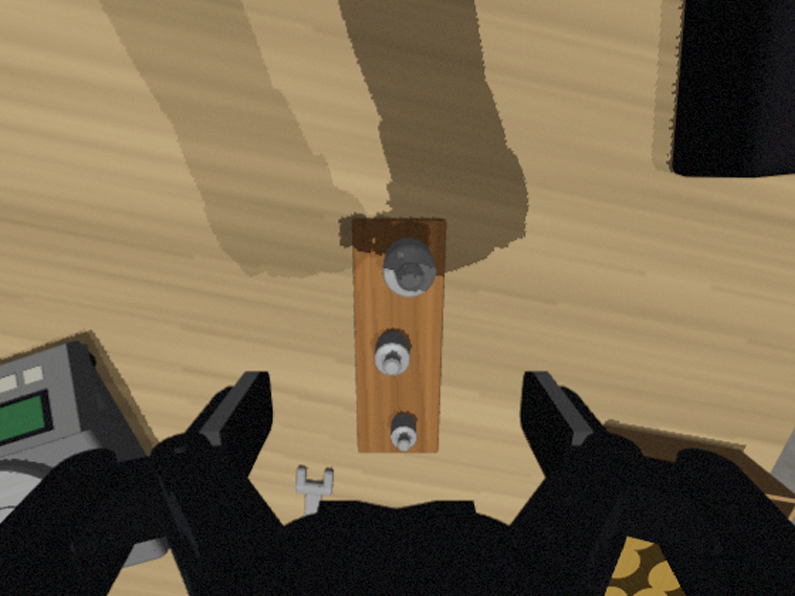

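The wrist view shows the large weight with its knob at (410,276) and a body 383–436 px wide. Mid is at (392,352) and small at (404,434).

```bash
python3 - <<'E'
from h import *
c=load('w1');q=lambda x,y:np.array([x,y])/1.42
P=at_z(c,q(410,276),.070);print(P)
print(at_z(c,q(392,353),.056),at_z(c,q(404,434),.047))
W=np.array([P[0],P[1],0])
for z,r in((.012,.021),(.052,.021),(.071,.0105)):
    a=np.linspace(0,2*np.pi,60);pr=proj(c,np.c_[P[0]+r*np.cos(a),P[1]+r*np.sin(a),0*a+z])*1.42;print(z,pr.min(0).round(),pr.max(0).round())
go([P[0],P[1],.030],191.5)
E
```

```text
[0.38489582 0.33067342 0.07      ]
[0.4538611  0.33080264 0.056     ] [0.53218044 0.35719167 0.047     ]
0.012 [384. 236.] [432. 284.]
0.052 [382. 244.] [436. 297.]
0.071 [396. 262.] [424. 290.]
t 5.2 pos [0.3861 0.3203 0.1969] yaw -168.51 q [ 0.55  0.24 -0.31  1.02 -0.    0.34] gap 0.0855 tilt [-0.0017 -0.0012 -1.    ] F [-0.8  0.5  0.4]
shift xyz mm [ -1.2  10.5 166.8] turn -0.0
```

Request:
carry_out --motion '[-1,-1,10.5,20,0,-1,0,0,45,0,-1,0,0,45,0,-1,0,0,35,0,-1,0,0,20,0,-1,0,0,13,0,-1,0,0,0,0,1,0,0,0,0,1,0,0,0,0,1,0,0,0,0,1,0,0,0,0,1,0,0,0,0]' --force 50

```text
time: 6.7
eef_pos: [0.386, 0.331, 0.02]
ee_rot: [0.001, -0.1, 0.995, -0.0]
wrist_force: [-0.3, -3.2, 6.1]
finger_gap: 0.0185
grasp_force: 49.1
```

```bash
python3 - <<'E'
from h import *
print(bot.read_state()['grasp_force'],bot.pinch_z)
go([.679,.039,.25],210)
E
```

```text
49.08034956919437 0.0187
t 6.7 pos [0.386 0.331 0.02 ] yaw -168.56 q [ 0.56  0.45 -0.53  0.59 -0.    0.36] gap 0.0185 tilt [ 1.1e-03 -8.0e-04 -1.0e+00] F [-0.3 -3.2  6.1]
shift xyz mm [-229.5 -344.5 -229.5] turn -18.6
```

```bash
python3 - <<'E'
from h import *
A=np.zeros((600,800,3),np.uint8)
for n,(u0,v0,w,h,s),x,y in(('wrist',(150,100,260,220,1.5),0,0),('side',(235,330,130,85,3),0,340),('top',(84,170,70,110,3.5),420,0)):
    im=bot.get_image(n);save('g_'+n,im);t=cv2.resize(im['frame'][v0:v0+h,u0:u0+w],None,fx=s,fy=s,interpolation=cv2.INTER_CUBIC);A[y:y+t.shape[0],x:x+t.shape[1]]=t[:600-y]
cv2.imwrite('pics/g.png',A)
E
```

```text
(no output)
```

View pics/g.png

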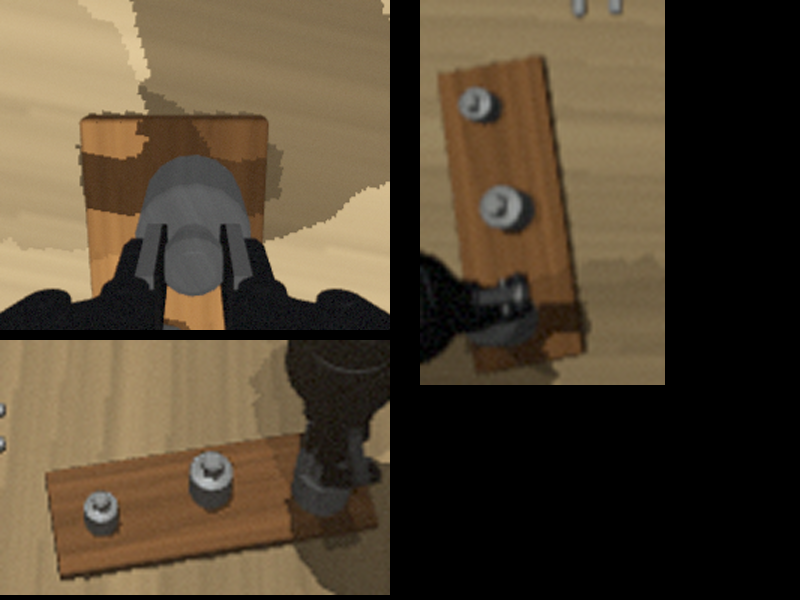

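```bash
python3 - <<'E'
from h import *
c=load('g_wrist');q=lambda x,y:np.array([150+x/1.5,100+y/1.5])
print(c['E'][:3,3])
a=np.linspace(0,2*np.pi,60)
for z,r in((.012,.021),(.052,.021),(.068,.0105),(.074,.008)):
    pr=(proj(c,np.c_[.3855+r*np.cos(a),.331+r*np.sin(a),0*a+z])-[150,100])*1.5;print(z,pr.min(0).round(),pr.max(0).round())
s,r=st();p=s['eef_pos']
for zz in (0,-19,-30,-40):
  for yy in(-21,-9,9,21): print(zz,yy,((proj(c,p+r@np.array([0,yy,zz])/1e3)[0]-[150,100])*1.5).round())
for z in (.068,.074,.10): print(z,at_z(c,q(193,265),z).round(4))
E
```

```text
[0.31480799 0.31711362 0.19724743]
0.012 [146. 153.] [241. 242.]
0.052 [134. 184.] [252. 291.]
0.068 [160. 233.] [225. 291.]
0.074 [167. 249.] [219. 294.]
0 -21 [143. 207.]
0 -9 [172. 207.]
0 9 [214. 207.]
0 21 [242. 207.]
-19 -21 [138. 226.]
-19 -9 [169. 226.]
-19 9 [216. 226.]
-19 21 [247. 226.]
-30 -21 [135. 239.]
-30 -9 [168. 239.]
-30 9 [218. 239.]
-30 21 [251. 239.]
-40 -21 [131. 252.]
-40 -9 [166. 252.]
-40 9 [219. 252.]
-40 21 [254. 252.]
0.068 [0.3864 0.3313 0.068 ]
0.074 [0.3831 0.3306 0.074 ]
0.1 [0.3687 0.3278 0.1   ]
```

```bash
python3 - <<'E'
from h import *
crop('g_wrist',215,190,350,310,4.5,'g2')
im=bot.get_image('side')
E
```

```text
(no output)
```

View pics/g2.png

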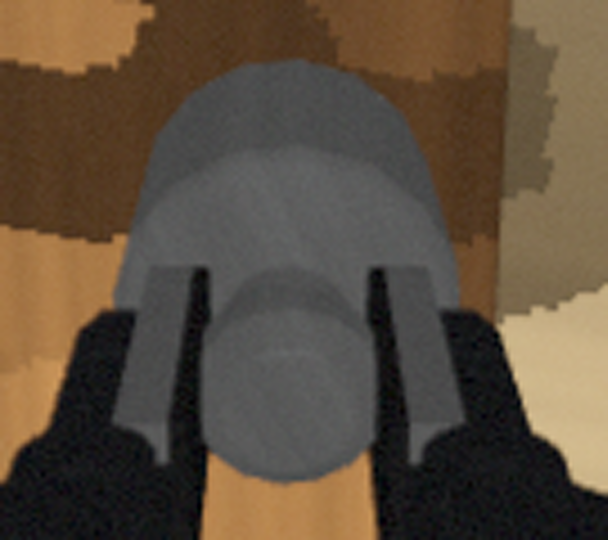

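The weight stands upright, but the fingers hold its knob or neck at a gap of 18.5 mm, not the body. The visible fingertips are about 34 mm farther back than the reported TCP. A knob hold is usable, so I'll test it with a small lift.

Request:
carry_out --motion '[1,0,0,-3,0,1,0,0,-6,0,1,0,0,-6,0,1,0,0,0,0,1,0,0,0,0]'

```text
time: 7.52
eef_pos: [0.3855, 0.3313, 0.0343]
ee_rot: [-0.0, -0.1, 0.995, 0.0]
wrist_force: [0.3, -0.6, -6.2]
finger_gap: 0.0183
grasp_force: 49.3
```

```bash
python3 - <<'E'
from h import *
go([.679,.039,.25],210)
print(bot.read_state()['grasp_force'])
A=np.zeros((540,800,3),np.uint8)
for n,(u0,v0,w,h,s),x in(('wrist',(215,170,135,140,3),0),('side',(300,320,70,80,5),420)):
    im=bot.get_image(n);save('l_'+n,im);t=cv2.resize(im['frame'][v0:v0+h,u0:u0+w],None,fx=s,fy=s,interpolation=cv2.INTER_CUBIC);A[:t.shape[0],x:x+t.shape[1]]=t
cv2.imwrite('pics/l.png',A)
E
```

```text
t 7.525 pos [0.3855 0.3313 0.0343] yaw -168.54 q [ 0.56  0.43 -0.52  0.63  0.    0.36] gap 0.0183 tilt [-1.e-04 -0.e+00 -1.e+00] F [ 0.3 -0.6 -6.2]
shift xyz mm [-229.6 -344.8 -215.7] turn -18.5
49.290215368200734
```

View pics/l.png

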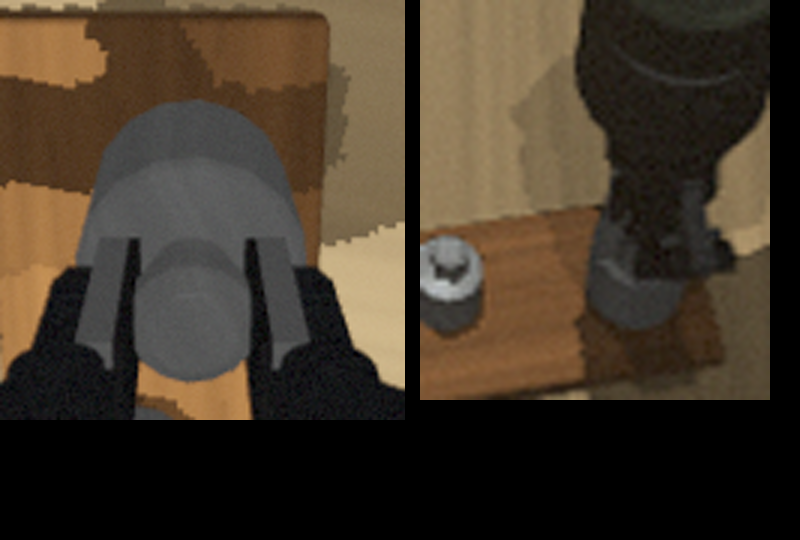

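Request:
carry_out --motion '[1,0,0,-20,0,1,0,0,-40,0,1,0,0,-40,0,1,-6,-9,-20,0,1,-16,-24,0,0,1,-24,-36,0,0,1,-24,-36,0,0,1,-24,-36,0,0,1,-24,-36,0,0,1,-24,-36,0,0,1,-24,-36,0,0,1,-20,-30,0,0]'

```text
time: 9.12
eef_pos: [0.624, 0.0934, 0.1537]
ee_rot: [-0.0, -0.099, 0.995, 0.0]
wrist_force: [0.7, -0.2, -5.7]
finger_gap: 0.0182
grasp_force: 50.7
```

Request:
carry_out --motion '[1,-18,-27,0,0,1,-12,-18,0,0,1,-7,-11,0,0,1,0,0,0,0]'

```text
time: 9.62
eef_pos: [0.6706, 0.0469, 0.1537]
ee_rot: [-0.0, -0.099, 0.995, 0.0]
wrist_force: [-0.1, 0.5, -5.6]
finger_gap: 0.0178
grasp_force: 50.9
```

```bash
python3 - <<'E'
from h import *
go([.679,.040,.085],None)
E
```

```text
t 9.625 pos [0.6706 0.0469 0.1537] yaw -168.59 q [-0.04  0.58  0.1   1.09  0.   -0.24] gap 0.0178 tilt [-1.e-03  3.e-04 -1.e+00] F [-0.1  0.5 -5.6]
shift xyz mm [-7.  -8.4 68.7] turn None
```

Request:
carry_out --motion '[1,-7,-8.5,15,0,1,0,0,25,0,1,0,0,18,0,1,0,0,7,0,1,0,0,0,0,1,0,0,3,0,1,0,0,0,0]'

```text
time: 10.5
eef_pos: [0.6796, 0.0403, 0.087]
ee_rot: [0.0, -0.1, 0.995, -0.0]
wrist_force: [0.7, -0.0, -5.4]
finger_gap: 0.0179
grasp_force: 50.9
```

```bash
python3 - <<'E'
from h import *
go([.679,.040,.080],None)
E
```

```text
t 10.5 pos [0.6796 0.0403 0.087 ] yaw -168.54 q [-0.05  0.65  0.04  0.96 -0.   -0.25] gap 0.0179 tilt [ 1.e-03 -1.e-04 -1.e+00] F [ 0.7 -0.  -5.4]
shift xyz mm [ 0.6 -0.2  7. ] turn None
```

Request:
carry_out --motion '[1,0,0,2,0,1,0,0,1.5,0,1,0,0,0,0]'

```text
time: 10.88
eef_pos: [0.679, 0.0403, 0.0827]
ee_rot: [-0.0, -0.1, 0.995, 0.0]
wrist_force: [-0.3, 0.2, -5.4]
finger_gap: 0.0185
grasp_force: 50.9
```

Request:
carry_out --motion '[1,0,0,1.5,0,1,0,0,1,0,1,0,0,0,0]'

```text
time: 11.25
eef_pos: [0.6792, 0.0403, 0.0803]
ee_rot: [-0.0, -0.1, 0.995, 0.0]
wrist_force: [0.5, 0.1, -4.8]
finger_gap: 0.0181
grasp_force: 50.9
```

Request:
carry_out --motion '[1,0,0,0.7,0,1,0,0,0,0]'

```text
time: 11.5
eef_pos: [0.6794, 0.0402, 0.0802]
ee_rot: [0.0, -0.1, 0.995, -0.0]
wrist_force: [-0.6, 0.1, -1.3]
finger_gap: 0.0184
grasp_force: 51.5
```

Request:
carry_out --motion '[1,0,0,0.7,0,1,0,0,0,0]'

```text
time: 11.75
eef_pos: [0.6795, 0.0402, 0.0801]
ee_rot: [0.001, -0.1, 0.995, -0.0]
wrist_force: [-3.0, -0.8, 6.0]
finger_gap: 0.0182
grasp_force: 52.8
```

Request:
carry_out --motion '[1,0,0,-0.7,0,-0.2,0,0,0,0,-0.2,0,0,0,0,-0.2,0,0,0,0,-0.2,0,0,-10,0,-0.2,0,0,-40,0,-0.2,0,0,-45,0,-0.2,0,0,-45,0,-0.2,50,0,0,0,-0.2,50,0,0,0]' --force 20

```text
time: 13.0
eef_pos: [0.5812, 0.0202, 0.2211]
ee_rot: [0.002, -0.1, 0.995, -0.0]
wrist_force: [-0.3, 0.1, 0.3]
finger_gap: 0.0514
grasp_force: 0.0
```

```bash
python3 - <<'E'
from h import *
im=bot.get_image('wrist');save('p',im)
crop('p',0,0,560,420,1.42,'p')
go([.461,-.325,.25],210)
E
```

```text
t 13.05 pos [0.5714 0.02   0.219 ] yaw -168.57 q [-0.09  0.36 -0.09  1.13 -0.   -0.29] gap 0.0515 tilt [-8.9e-03 -5.0e-04 -1.0e+00] F [-6.1 -0.6 -1.7]
shift xyz mm [ 176.9 -316.2  -29.9] turn -18.6
```

View pics/p.png

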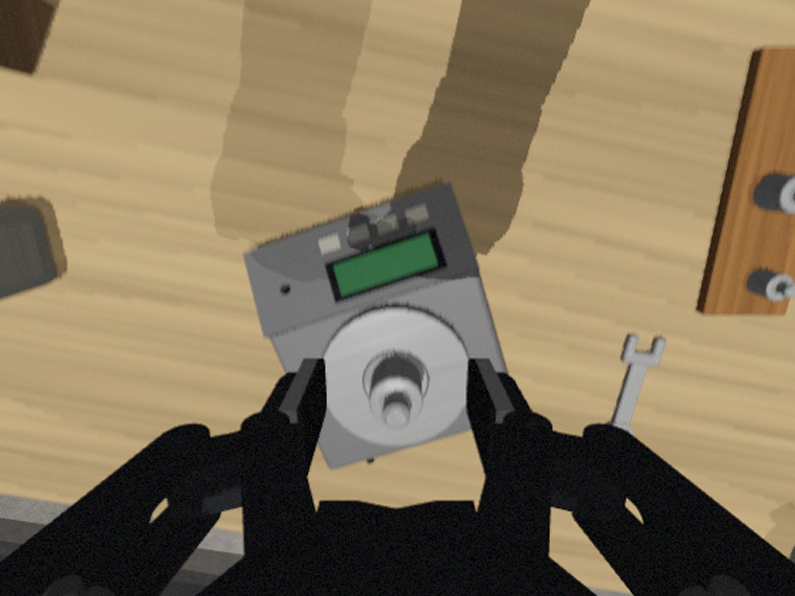

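The weight stands inside the scribed circle. The circle spans 362–428 px with the weight's base at 370–422, and the button hole is at (286,289). On to the pin tool.

Request:
carry_out --motion '[-0.2,20,-36,0,0,-0.2,20,-40,0,0,-0.2,20,-40,0,0,-0.2,20,-40,0,0,-0.2,20,-40,0,0,-0.2,20,-40,0,0,-0.2,20,-40,0,0,-0.2,20,-38,0,0,-0.2,10,0,0,-9.3,-0.2,0,0,0,-9.3,-0.2,0,0,0,0]'

```text
time: 14.42
eef_pos: [0.4771, -0.3214, 0.2204]
ee_rot: [0.0, -0.258, 0.966, -0.0]
wrist_force: [0.0, 1.0, -0.7]
finger_gap: 0.051
grasp_force: 0.0
```

```bash
python3 - <<'E'
from h import *
c=load('p');print('hole',at_z(c,np.array([286,289])/1.42,.048))
q=lambda x,y:np.array([x,y])/1.42
print('knob',at_z(c,q(397,411),.132),'circ',at_z(c,q(395.5,379),.072))
go([.461,-.325,.20],210.3)
im=bot.get_image('wrist');save('b',im)
A=cv2.resize(im['frame'],None,fx=1.42,fy=1.42,interpolation=cv2.INTER_CUBIC);cv2.imwrite('pics/b.png',A)
# predicted tool
x,y=.461,-.325
for z in(.075,.080,.15):print(z,proj(load('b'),[x,y,z])*1.42)
E
```

```text
hole [ 0.62530691 -0.06712505  0.048     ]
knob [0.67197913 0.03935917 0.132     ] circ [0.6783298  0.03940995 0.072     ]
t 14.425 pos [ 0.4771 -0.3214  0.2204] yaw -150.08 q [-0.72  0.36 -0.09  1.13  0.   -1.24] gap 0.051 tilt [ 7.e-04 -5.e-04 -1.e+00] F [ 0.   1.  -0.7]
shift xyz mm [15.7  5.  20.3] turn -0.4
0.075 [[402.80552743 246.96444812]]
0.08 [[402.89984475 248.11746564]]
0.15 [[404.59428654 268.83236575]]
```

Request:
carry_out --motion '[-0.2,15.5,5,15,0,-0.2,0,0,40,0,-0.2,0,0,40,0,-0.2,0,0,30,0,-0.2,0,0,15,0,-0.2,0,0,5,0,-0.2,0,0,0,0]'

```text
time: 15.35
eef_pos: [0.4616, -0.3248, 0.0754]
ee_rot: [0.0, -0.259, 0.966, -0.0]
wrist_force: [-0.9, -0.8, -0.4]
finger_gap: 0.0511
grasp_force: 0.0
```

```bash
python3 - <<'E'
from h import *
go([.461,-.325,.075],210.3)
A=np.zeros((600,800,3),np.uint8)
for n,(u0,v0,w,h,s),x in(('wrist',(190,140,180,200,2.3),0),('side',(275,90,80,110,4.5),425)):
    im=bot.get_image(n);save('k_'+n,im);t=cv2.resize(im['frame'][v0:v0+h,u0:u0+w],None,fx=s,fy=s,interpolation=cv2.INTER_CUBIC);A[:t.shape[0],x:x+t.shape[1]]=t[:,:800-x]
cv2.imwrite('pics/k.png',A)
E
```

```text
t 15.35 pos [ 0.4616 -0.3248  0.0754] yaw -149.96 q [-0.74  0.46 -0.33  0.78  0.   -1.27] gap 0.0511 tilt [ 8.e-04 -7.e-04 -1.e+00] F [-0.9 -0.8 -0.4]
shift xyz mm [0.6 0.2 0.4] turn -0.3
```

Request:
carry_out --motion '[1,0,0,0,-0.3,1,0,0,0,0,1,0,0,0,0,1,0,0,0,0,1,0,0,0,0]' --force 25

```text
time: 16.08
eef_pos: [0.4611, -0.3246, 0.0749]
ee_rot: [0.0, -0.262, 0.965, -0.0]
wrist_force: [0.7, -0.2, 2.5]
finger_gap: 0.0154
grasp_force: 26.0
```

Request:
carry_out --motion '[1,0,0,-10,0,1,0,0,-16,0,1,0,0,-12,0,1,0,0,-5,0,1,0,0,0,0]'

```text
time: 16.7
eef_pos: [0.4613, -0.3247, 0.1183]
ee_rot: [0.0, -0.262, 0.965, -0.0]
wrist_force: [0.1, -0.4, -0.2]
finger_gap: 0.0154
grasp_force: 25.8
```

```bash
python3 - <<'E'
from h import *
go([.461,-.325,.075],210.3)
s,r=st()
for n in('wrist','side'):save('u_'+n,bot.get_image(n))
# handle midline detection in wrist at lifted state: report dark/bright rows
c=load('u_wrist');
for zt in(-65,0,50,75):
    P=s['eef_pos']+np.array([0,0,.05]) ; P=P+np.array([0,0,(zt-50)/1e3]);print(zt,P.round(3),proj(c,P).round(1),proj(load('u_side'),P).round(1))
E
```

```text
t 16.7 pos [ 0.4613 -0.3247  0.1183] yaw -149.64 q [-0.74  0.41 -0.27  0.88 -0.   -1.27] gap 0.0154 tilt [ 8.e-04 -7.e-04 -1.e+00] F [ 0.1 -0.4 -0.2]
shift xyz mm [ 0.4 -0.1 43.3] turn 0.1
-65 [ 0.461 -0.325  0.053] [[279.2 208.9]] [[304.1 165.4]]
0 [ 0.461 -0.325  0.118] [[279.1 238.1]] [[305.2 148.2]]
50 [ 0.461 -0.325  0.168] [[279.1 277.8]] [[306.  134.2]]
75 [ 0.461 -0.325  0.193] [[279.1 309.6]] [[306.4 127. ]]
```

Request:
carry_out --motion '[1,6,0,0,0,1,6,0,0,0,1,6,0,0,0,1,0,0,0,0]'

```text
time: 17.3
eef_pos: [0.445, -0.3337, 0.1176]
ee_rot: [-0.0, -0.261, 0.965, 0.0]
wrist_force: [1.5, 1.3, -0.8]
finger_gap: 0.0152
grasp_force: 25.9
```

```bash
python3 - <<'E'
from h import *
go([.461,-.325,.118],210.3)
print(bot.read_state()['wrist_torque'])
E
```

```text
t 17.3 pos [ 0.445  -0.3337  0.1176] yaw -149.69 q [-0.78  0.4  -0.3   0.87  0.   -1.31] gap 0.0152 tilt [-1.e-04  3.e-04 -1.e+00] F [ 1.5  1.3 -0.8]
shift xyz mm [-18.2  -0.5  -0.4] turn 0.0
[ 0.35074739 -0.51735455 -0.02596974]
```

Request:
carry_out --motion '[1,6,0,0,0,1,6,0,0,0,1,6,0,0,0,1,6,0,0,0,1,5.5,0,0,0,1,0,0,0,0]'

```text
time: 18.05
eef_pos: [0.4195, -0.349, 0.118]
ee_rot: [-0.0, -0.261, 0.965, -0.0]
wrist_force: [2.2, 1.4, 2.6]
finger_gap: 0.0152
grasp_force: 26.8
```

```bash
python3 - <<'E'
from h import *
go([.461,-.325,.118],210.3)
E
```

```text
t 18.05 pos [ 0.4195 -0.349   0.118 ] yaw -149.69 q [-0.83  0.38 -0.32  0.86 -0.   -1.36] gap 0.0152 tilt [-3.e-04 -6.e-04 -1.e+00] F [2.2 1.4 2.6]
shift xyz mm [-47.9  -0.3  -0. ] turn 0.0
```

Request:
carry_out --motion '[1,0,0,-5,0,1,0,0,-20,0,1,0,0,-35,0,1,0,0,-30,0,1,0,0,-10,0,1,0,0,0,0]' --force 60

```text
time: 18.8
eef_pos: [0.4198, -0.3488, 0.2178]
ee_rot: [-0.0, -0.262, 0.965, -0.0]
wrist_force: [-0.0, -0.2, -0.7]
finger_gap: 0.0146
grasp_force: 58.5
```

```bash
cat > hov.py <<'E'
from h import *
th=np.radians(30.3);xs=np.array([np.cos(th),np.sin(th),0]);b=np.radians(25)
n=-xs*np.sin(b)+np.array([0,0,np.cos(b)]);H=np.array([.6252,-.0673,.048])
E
python3 - <<'E'
from hov import *
tip=H+.025*n;print(tip)
go(tip-.0486*xs+[0,0,.054],210.3)
s,r=st()
c=bot.get_image('wrist');save('v',c);c=load('v')
for a in(0,10,20,25,30):
    a=np.radians(a);G=s['eef_pos']+[0,0,.05];t=G-.115*(r[:,0]*np.sin(a)+[0,0,np.cos(a)]);print(np.degrees(a),proj(c,t))
E
```

```text
[ 0.61607783 -0.07263056  0.07065769]
t 18.8 pos [ 0.4198 -0.3488  0.2178] yaw -149.65 q [-0.83  0.31 -0.17  1.1  -0.   -1.36] gap 0.0146 tilt [-3.e-04 -1.e-03 -1.e+00] F [-0.  -0.2 -0.7]
shift xyz mm [-260.4  139.3   92.8] turn 0.1
0.0 [[279.12917051 208.94368786]]
10.0 [[279.15829585 231.77196901]]
20.0 [[279.18573143 254.95284008]]
25.0 [[279.1989099  266.74774114]]
29.999999999999996 [[279.21176965 278.72074516]]
```

Request:
carry_out --motion '[1,-20,11,0,0,1,-36,19,0,0,1,-36,19,0,0,1,-36,19,0,0,1,-36,19,0,0,1,-36,19,0,0,1,-36,19,0,0,1,-24,14,20,0,1,0,0,35,0,1,0,0,25,0,1,0,0,10,0,1,0,0,0,0]'

```text
time: 20.35
eef_pos: [0.5732, -0.097, 0.1265]
ee_rot: [-0.001, -0.262, 0.965, 0.001]
wrist_force: [-0.4, -0.3, -0.0]
finger_gap: 0.0147
grasp_force: 58.5
```

```bash
python3 - <<'E'
from hov import *
tip=H+.025*n
go(tip-.0486*xs+[0,0,.054],210.3)
s,r=st()
G=s['eef_pos']+[0,0,.05]
A=np.zeros((600,800,3),np.uint8)
for nm,(u0,v0,w,h,sc),x,y in(('side',(205,190,90,80,4.8),0,0),('wrist',(215,160,130,170,2.7),440,0),('top',(190,130,110,80,2.6),0,390)):
    im=bot.get_image(nm);save('i_'+nm,im);c=load('i_'+nm);t=cv2.resize(im['frame'][v0:v0+h,u0:u0+w],None,fx=sc,fy=sc,interpolation=cv2.INTER_CUBIC);A[y:y+t.shape[0],x:x+t.shape[1]]=t
    T=lambda P:((proj(c,P)[0]-[u0,v0]+.5)*sc-.5+[x,y]).round(1)
    ax=lambda a:r[:,0]*np.sin(a)+np.array([0,0,np.cos(a)])
    for d in(15,20,25,30): print(nm,d,'tip',T(G-.115*ax(np.radians(d))),'collar',T(G-.05*ax(np.radians(d))),'end',T(G+.025*ax(np.radians(d))))
    print(nm,'hole',T(H))
cv2.imwrite('pics/i.png',A)
E
```

```text
t 20.35 pos [ 0.5732 -0.097   0.1265] yaw -149.65 q [-0.29  0.44 -0.21  0.92 -0.   -0.82] gap 0.0147 tilt [-2.5e-03  6.0e-04 -1.0e+00] F [-0.4 -0.3 -0. ]
shift xyz mm [-0.8 -0.6  1.9] turn 0.0
side 15 tip [229.8 152.7] collar [255.2  60.9] end [286.5 -51.9]
side 20 tip [214. 155.] collar [248.2  61.8] end [290.1 -52.2]
side 25 tip [198.5 156.1] collar [241.4  62.1] end [293.6 -52.3]
side 30 tip [183.4 156. ] collar [234.8  61.8] end [296.9 -52. ]
side hole [180.9 192.8]
wrist 15 tip [616.  222.6] collar [616.8 260.3] end [618.8 355. ]
wrist 20 tip [616.1 254. ] collar [616.9 278.5] end [618.8 340.1]
wrist 25 tip [616.1 285.7] collar [616.9 296.9] end [618.8 325. ]
wrist 30 tip [616.2 317.8] collar [616.9 315.5] end [618.7 309.9]
wrist hole [614.2 282.6]
top 15 tip [206.5 510.8] collar [215.6 510.9] end [227.6 511. ]
top 20 tip [201.6 501.8] collar [213.3 506.7] end [228.8 513.2]
top 25 tip [196.9 492.9] collar [211.1 502.6] end [230.  515.4]
top 30 tip [192.3 484. ] collar [209.  498.5] end [231.1 517.6]
top hole [192.  488.9]
```

View pics/i.png

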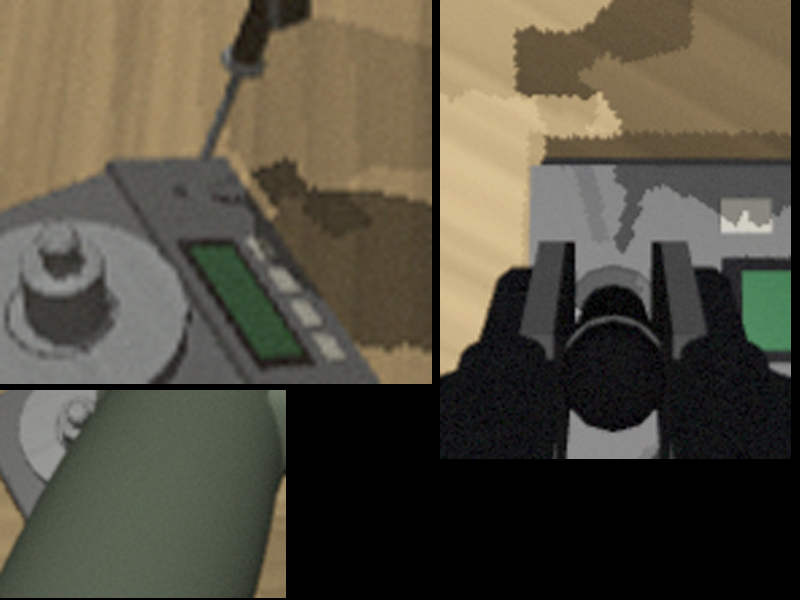

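The side view shows the tip at (207,158), the collar at (241,61) and the hole at (180,191). The pin leans about 20° the right way, toward the scale's front, and the weight is fine. I'll fit the tool's pose in the grip.

```bash
cat > fit.py <<'E'
from hov import *
from scipy.optimize import least_squares
s,r=st();p0=s['eef_pos']
S=load('i_side');W=load('i_wrist')
sp=lambda x,y:np.array([205+(x+.5)/4.8-.5,190+(y+.5)/4.8-.5]);wp=lambda x,y:np.array([215+(x-440+.5)/2.7-.5,160+(y+.5)/2.7-.5])
b0=sp(180,191)-proj(S,H)[0]   # local bias of the side view
def axis(q): # tilt x, tilt y, shift x,y,z in tool axes at G
    a=r[:,0]*np.sin(q[0])+r[:,1]*np.sin(q[1])+np.array([0,0,1])*np.cos(q[0]);a/=np.linalg.norm(a)
    return p0+[0,0,.05]+r@np.array(q[2:5]),a
def f(q):
    G,a=axis(q);pt=lambda t:G+(t-.05)*a
    return np.r_[proj(S,pt(-.065))[0]+b0-sp(207,159),proj(S,pt(.0))[0]+b0-sp(241,64),(proj(W,pt(.075))[0]-wp(613,374))/2,(proj(W,pt(.003))[0]-wp(613,303))/2, q[1]/.03,q[3]/.001,q[4]/.002]
o=least_squares(f,[.35,0,0,0,0]);q=o.x;print('tilt',np.degrees(q[:2]).round(1),'shift mm',(q[2:]*1e3).round(1),'res',o.fun.round(2))
G,a=axis(q);tip=G-.115*a;print('tip',tip.round(4),'rel hole along n, xs-slope, y:',((tip-H)@n*1e3).round(1))
off=tip-p0
for d in(.012,.003,-.004,-.009): 
    t=H+d*n-[0,0,0]; print(d,(r.T@(t-tip)*1e3).round(1))
np.save('off.npy',r.T@off);print('tip in tool',r.T@off*1e3)
E
python3 fit.py
```

```text
tilt [19.8 -0.6] shift mm [-3.9  0.4  1.1] res [-0.34 -0.71 -0.5  -0.52 -0.28  0.12  0.47 -0.37 -0.35  0.44  0.57]
tip [ 0.6111 -0.0744  0.0694] rel hole along n, xs-slope, y: 26.0
0.012 [-10.7  -1.   10.5]
0.003 [-14.5  -1.   18.6]
-0.004 [-17.4  -1.   25. ]
-0.009 [-19.5  -1.   29.5]
tip in tool [-42.9220156    1.71165701  59.34954865]
```

Request:
carry_out --motion '[1,-5,-1,6,0,1,-5,0,6,0,1,-4.5,0,6.5,0,1,0,0,0,0,1,0,0,0,0]'

```text
time: 21.12
eef_pos: [0.5871, -0.0906, 0.109]
ee_rot: [-0.0, -0.262, 0.965, 0.0]
wrist_force: [-0.8, -0.1, -0.5]
finger_gap: 0.0147
grasp_force: 58.5
```

Request:
carry_out --motion '[1,-0.4,0,0.9,0,1,-0.4,0,0.9,0,1,-0.4,0,0.9,0,1,0,0,0,0]'

```text
time: 21.62
eef_pos: [0.5881, -0.0901, 0.1064]
ee_rot: [-0.0, -0.262, 0.965, 0.0]
wrist_force: [0.1, 0.6, -0.4]
finger_gap: 0.0146
grasp_force: 58.5
```

Request:
carry_out --motion '[1,-0.4,0,0.9,0,1,-0.4,0,0.9,0,1,0,0,0,0]'

```text
time: 22.0
eef_pos: [0.5887, -0.0901, 0.1057]
ee_rot: [-0.0, -0.262, 0.965, -0.0]
wrist_force: [-3.7, -0.9, 7.0]
finger_gap: 0.0147
grasp_force: 59.4
```

Request:
carry_out --motion '[1,0.8,0,-1.8,0,1,0,1.5,0,0,1,0,0,0,0,1,-0.4,0,0.9,0,1,-0.4,0,0.9,0,1,0,0,0,0]'

```text
time: 22.75
eef_pos: [0.5878, -0.0886, 0.1056]
ee_rot: [-0.0, -0.262, 0.965, -0.0]
wrist_force: [-4.2, -0.5, 8.4]
finger_gap: 0.0149
grasp_force: 59.5
```

```bash
python3 - <<'E'
from hov import *
s,r=st();F=s['wrist_force'];ys=np.array([-np.sin(th),np.cos(th),0]);u=np.cross(ys,n)
print('F n,upslope,y',F@n,F@u,F@ys); t=s['eef_pos']+r@np.load('off.npy');print('est tip rel hole n,u,y mm',(t-H)@n*1e3,(t-H)@u*1e3,(t-H)@ys*1e3)
im=bot.get_image('side');save('j',im);crop('j',222,208,282,253,13,'j')
c=load('j');T=lambda P:((proj(c,P)[0]-[222,208]+.5)*13-.5).round();print('hole',T(H),'tip',T(t))
E
```

```text
F n,upslope,y 9.263497435159488 0.0494638356220789 1.7003157062001364
est tip rel hole n,u,y mm -1.5323249728284325 -0.8362031264579639 2.22754720568927
hole [270. 289.] tip [275. 302.]
```

View pics/j.png

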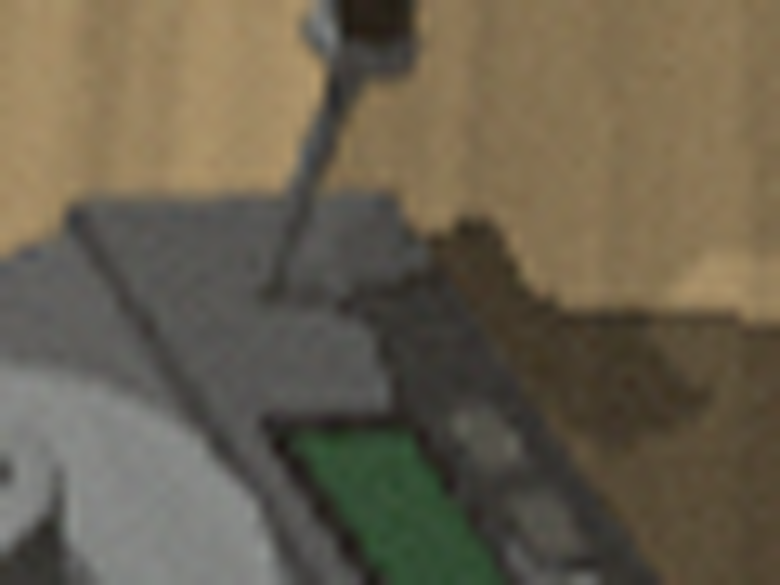

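The pin tip meets the panel at about (275,293), right at the hole's rim. A dark sliver of the hole shows at (268,297). I'll work out the offset numerically against the clean side image.

```bash
python3 - <<'E'
from hov import *
c=load('side');a=c['f'].mean(2);b=load('j')['f'].mean(2);i=load('i_side')['f'].mean(2)
r0=slice(224,236);c0=slice(234,254)
print('cols',list(range(234,254)));print('i (hover)');print(i[r0,c0].astype(int));print('j');print(b[r0,c0].astype(int));print('clean');print(a[r0,c0].astype(int))
ys=np.array([-np.sin(th),np.cos(th),0]);u=np.cross(ys,n)
p=proj(c,H)[0];print('H',p,'per mm u',proj(c,H+.01*u)[0]/10-p/10,'y',proj(c,H+.01*ys)[0]/10-p/10,'n',proj(c,H+.01*n)[0]/10-p/10)
E
```

```text
cols [234, 235, 236, 237, 238, 239, 240, 241, 242, 243, 244, 245, 246, 247, 248, 249, 250, 251, 252, 253]
i (hover)
[[ 86  82  82  80  89  82  82  87  85  83  83  84  86  87  87  84  85  82
   90 121]
 [ 81  84  84  87  84  89  86  83  85  84  87  82  83  86  88  83  85  84
   86  97]
 [ 84  87  86  83  86  85  83  84  85  82  84  84  84  85  87  82  84  87
   76  76]
 [ 85  84  85  84  86  84  88  88  83  85  82  86  84  86  82  87  78  80
   70  72]
 [ 87  85  87  82  84  87  85  77  75  79  88  90  83  87  78  79  72  76
   78  77]
 [ 84  88  83  82  88  84  83  64  59  69  88  86  84  85  78  78  80  80
   88  85]
 [ 87  82  84  83  87  84  87  71  62  59  85  89  87  85  81  69  69  77
   73  84]
 [ 84  84  90  85  85  86  88  83  80  79  81  82  89  87  86  65  62  44
   53  71]
 [ 89  84  85  86  81  88  84  86  90  83  88  82  85  85  87  85  82  71
   65  66]
 [ 81  84  87  81  83  86  81  87  86  81  85  80  89  83  86  81  85  84
   85  85]
 [ 70  83  81  85  85  91  84  86  87  86  87  85  81  84  82  85  82  90
   82  84]
 [ 68  71  85  85  85  81  86  83  77  85  81  85
[... 1503 characters left out ...]
4  80  84  83  83  71  61  65  90  88  82  83  83  87  85  84
   83  82]
 [ 85  86  87  83  81  83  82  71  59  63  80  85  82  85  81  85  85  85
   83  87]
 [ 85  85  88  87  85  83  85  81  79  79  77  87  86  83  83  83  85  83
   81  83]
 [ 87  82  84  81  86  86  83  84  85  82  85  81  85  86  82  84  84  86
   81  86]
 [ 81  85  86  84  84  88  83  86  87  84  87  84  85  85  88  84  82  82
   85  89]
 [ 72  82  88  82  82  85  89  82  85  84  82  83  85  86  83  83  85  83
   83  86]
 [ 66  71  88  83  87  82  84  83  83  87  85  87  87  83  87  84  85  83
   83  86]]
H [242.29333565 229.76193419] per mm u [-0.31771387  0.01288014] y [0.1686935 0.2496525] n [ 0.13200152 -0.28933512]
```

Request:
carry_out --motion '[1,0.2,0,-0.5,0,1,0,0.8,0,0,1,0,0,0,0]'

```text
time: 23.18
eef_pos: [0.5876, -0.0883, 0.1058]
ee_rot: [0.0, -0.262, 0.965, -0.001]
wrist_force: [-1.8, -0.8, 5.7]
finger_gap: 0.0143
grasp_force: 59.0
```

Request:
carry_out --motion '[1,0,0.8,0,0,1,0,0,0,0]'

```text
time: 23.42
eef_pos: [0.5875, -0.088, 0.1059]
ee_rot: [0.0, -0.262, 0.965, -0.001]
wrist_force: [-0.6, -1.3, 4.5]
finger_gap: 0.0148
grasp_force: 58.9
```

```bash
cat > f.py <<'E'
from hov import *
s,r=st();F=s['wrist_force'];ys=np.array([-np.sin(th),np.cos(th),0]);u=np.cross(ys,n)
if u@xs<0:u=-u
t=s['eef_pos']+r@np.load('off.npy')
print('t',s['time'],'F n,upslope,y',(np.array([F@n,F@u,F@ys])).round(2),'tip n,u,y mm',(np.array([(t-H)@n,(t-H)@u,(t-H)@ys])*1e3).round(2),'gap',s['finger_gap'])
E
python3 f.py
```

```text
t 23.425 F n,upslope,y [ 4.59  0.87 -0.82] tip n,u,y mm [-1.31 -0.69  2.72] gap 0.014840840124292374
```

Request:
carry_out --motion '[1,0.2,-0.4,-0.6,0,1,-1.1,0,-0.5,0,1,-0.3,0,0.2,0,1,-0.2,0,0.5,0,1,0,0,0,0]'

```text
time: 24.05
eef_pos: [0.5882, -0.0875, 0.106]
ee_rot: [-0.001, -0.262, 0.965, -0.001]
wrist_force: [-3.6, -3.0, 7.6]
finger_gap: 0.0148
grasp_force: 59.0
```

```bash
python3 f.py
```

```text
t 24.05 F n,upslope,y [ 8.84 -0.98 -0.81] tip n,u,y mm [-1.53  0.03  2.86] gap 0.014804493785254957
```

Request:
carry_out --motion '[1,0.8,0,-1.8,0,1,0,0,0,0,1,0,0,0,0]'

```text
time: 24.42
eef_pos: [0.5879, -0.0865, 0.107]
ee_rot: [0.0, -0.262, 0.965, 0.001]
wrist_force: [-0.7, -0.0, -0.8]
finger_gap: 0.0147
grasp_force: 58.5
```

```bash
python3 f.py
```

```text
t 24.425 F n,upslope,y [-0.5  -0.89  0.3 ] tip n,u,y mm [-0.72  0.8   4.05] gap 0.014663694737359288
```

Request:
carry_out --motion '[1,-0.6,0,0.8,0,1,-0.4,0,0.9,0,1,0,0,0,0]'

```text
time: 24.8
eef_pos: [0.5884, -0.0867, 0.1064]
ee_rot: [-0.0, -0.262, 0.965, -0.0]
wrist_force: [-4.4, -0.2, 7.9]
finger_gap: 0.0146
grasp_force: 59.4
```

```bash
python3 f.py
```

```text
t 24.8 F n,upslope,y [ 8.78 -0.25  2.03] tip n,u,y mm [-1.43  0.85  3.6 ] gap 0.01463637403539251
```

Request:
carry_out --motion '[1,1.7,0,-3.6,0,1,1.7,0,-3.6,0,1,0,0,0,0,1,0,0,0,0]'

```text
time: 25.3
eef_pos: [0.5858, -0.0883, 0.1127]
ee_rot: [-0.0, -0.262, 0.965, 0.0]
wrist_force: [0.5, 0.6, -0.6]
finger_gap: 0.0148
grasp_force: 58.5
```

```bash
python3 f.py; python3 - <<'E'
from hov import *
fr=[bot.get_image('side') for _ in range(8)]
a=np.mean([f['frame'].astype(float) for f in fr],0);im=fr[0];im['frame']=a.astype(np.float32);save('m',im)
b=load('side')['f'].astype(float)
g=a.mean(2)
np.set_printoptions(linewidth=250)
print('cols 236-258, avg grey');print(g[208:234,236:258].astype(int))
print('diff');print((g-b.mean(2))[208:234,236:258].astype(int))
E
python3 f.py
```

```text
t 25.3 F n,upslope,y [-0.89  0.41  0.26] tip n,u,y mm [5.61 0.7  3.51] gap 0.01481502314276312
cols 236-258, avg grey
[[129 135 136 135 132 129 130 133 136 133  89 116  92  35  31  31  30  36  66 106 114 113]
 [129 136 136 136 132 130 130 135 137 134  95 100 110  56  51  47  48  55  66  98 115 113]
 [130 136 137 135 131 130 131 132 136 135 109  89  90  68  69  65  63  67  73 104 113 113]
 [131 136 135 135 132 128 130 133 136 137 126 111  73  60  63  64  63  70  83 113 114 114]
 [132 137 136 134 132 130 132 133 135 137 132 116  61  58  78  87  86  92  99 112 115 114]
 [134 137 136 133 131 129 131 133 136 138 135  89  55  65 103 111 110 107 108 110 114 113]
 [133 136 135 132 130 130 132 133 136 137 133  64  57  74 110 109 108 107 106 111 115 113]
 [134 135 136 132 130 130 131 134 137 137 127  62  61  82 108 108 109 108 107 112 113 113]
 [135 134 135 132 130 131 131 135 137 137 107  64  66  97 107 109 108 107 106 112 114 112]
 [135 135 135 132 130 130 132 135 136 128  87  68  82 107 107 108 108 106 107 112 113 110]
 [135 137 134 132 129 131 131 136 136 106  78  68  98 104 106 109 107 10
[... 3152 characters left out ...]
 -13   3   2   0  -1 -11 -11  -7 -10  -7 -12 -65 -78 -73]
 [  2   4   0   0   0  -1   1 -14  -7  -4  -9  -4 -12  -9  -8  -7 -10  -6 -10 -47 -69 -68]
 [  0   5   0   1   0  -3  -6  -4  -4 -11  -7  -3  -1  -9 -19 -17 -21 -18 -20 -38 -54 -67]
 [ -1   2   3   3   1   0  -4  -7 -12 -18 -17  -9   6 -13 -33 -34 -36 -41 -38 -35 -35 -58]
 [ -3  -1   0   2   0   3  -3  -6  -8 -34 -19 -32 -13 -33 -33 -31 -28 -31 -32 -24 -31 -39]
 [  1   3  -2  -1   1   1   0   5   0 -10   0 -18 -13 -13 -15 -34 -27 -33 -32 -26 -28 -29]
 [ -1   0   0  -3   1   0   0   0  -1   0   2   1   0   1   1 -13 -35 -36 -35 -30 -30 -32]]
t 25.7 F n,upslope,y [-0.19 -0.16  0.64] tip n,u,y mm [5.69 0.74 3.48] gap 0.014706556970328985
```

Request:
carry_out --motion '[1,2.4,-1.9,1.1,0,1,-1.5,0,3.2,0,1,-1.3,0,2.7,0,1,0,0,0,0,1,-0.4,0,0.9,0,1,0,0,0,0]'

```text
time: 26.45
eef_pos: [0.5873, -0.0897, 0.1053]
ee_rot: [-0.0, -0.262, 0.965, -0.0]
wrist_force: [-2.3, 0.1, 3.5]
finger_gap: 0.0146
grasp_force: 58.7
```

```bash
python3 f.py
```

```text
t 26.45 F n,upslope,y [ 4.02 -0.3   1.22] tip n,u,y mm [-1.43 -1.89  1.49] gap 0.014565095494200929
```

Request:
carry_out --motion '[1,0.8,0,-1.8,0,1,1.5,-0.7,0.7,0,1,0,0,0,0,1,-0.8,0,1.8,0,1,0,0,0,0]'

```text
time: 27.08
eef_pos: [0.5863, -0.0909, 0.104]
ee_rot: [-0.0, -0.262, 0.965, 0.0]
wrist_force: [-0.2, -1.1, -0.0]
finger_gap: 0.0146
grasp_force: 58.5
```

```bash
python3 f.py
```

```text
t 27.075 F n,upslope,y [ 0.3  -0.64 -0.8 ] tip n,u,y mm [-1.95 -3.75  0.96] gap 0.014590636881750484
```

Request:
carry_out --motion '[1,-0.4,0,0.9,0,1,-0.4,0,0.9,0,1,0,0,0,0]'

```text
time: 27.45
eef_pos: [0.5869, -0.0907, 0.1022]
ee_rot: [-0.0, -0.262, 0.965, -0.0]
wrist_force: [0.1, -0.7, 0.3]
finger_gap: 0.0143
grasp_force: 58.4
```

```bash
python3 f.py
```

```text
t 27.45 F n,upslope,y [ 0.38 -0.11 -0.69] tip n,u,y mm [-3.82 -3.97  0.91] gap 0.014314695749736133
```

Request:
carry_out --motion '[1,-0.4,0,0.9,0,1,-0.4,0,0.9,0,1,-0.4,0,0.9,0,1,-0.4,0,0.9,0,1,0,0,0,0]'

```text
time: 28.08
eef_pos: [0.5884, -0.0898, 0.0987]
ee_rot: [-0.0, -0.262, 0.965, 0.0]
wrist_force: [-1.5, -1.6, -0.7]
finger_gap: 0.0147
grasp_force: 58.4
```

```bash
python3 f.py
```

```text
t 28.075 F n,upslope,y [ 0.28 -2.26 -0.65] tip n,u,y mm [-7.8  -3.89  0.93] gap 0.014656612646726162
```

Request:
carry_out --motion '[1,0.2,0,1.1,0,1,-0.4,0,0.9,0,1,0,0,0,0]'

```text
time: 28.45
eef_pos: [0.5888, -0.0896, 0.0968]
ee_rot: [0.0, -0.262, 0.965, 0.0]
wrist_force: [-1.2, -1.2, -0.7]
finger_gap: 0.0146
grasp_force: 58.4
```

```bash
python3 f.py
```

```text
t 28.45 F n,upslope,y [ 0.11 -1.78 -0.44] tip n,u,y mm [-9.67 -4.18  0.89] gap 0.014615153859254909
```

Request:
carry_out --motion '[1,-0.1,0,1.0,0,1,-0.2,0,1,0,1,0,0,0,0]'

```text
time: 28.82
eef_pos: [0.5892, -0.0894, 0.0951]
ee_rot: [0.0, -0.262, 0.965, -0.0]
wrist_force: [-1.7, -1.4, 3.9]
finger_gap: 0.0146
grasp_force: 58.5
```

```bash
python3 f.py
```

```text
t 28.825 F n,upslope,y [ 4.47 -0.29 -0.39] tip n,u,y mm [-11.36  -4.55   0.79] gap 0.014620827626029915
```

Request:
carry_out --motion '[1,-0.3,0,0.9,0,1,-0.3,0,0.7,0,1,0,0,0,0]'

```text
time: 29.2
eef_pos: [0.5897, -0.0892, 0.0935]
ee_rot: [0.0, -0.262, 0.965, -0.0]
wrist_force: [-2.3, -1.2, 5.5]
finger_gap: 0.0144
grasp_force: 58.8
```

```bash
python3 f.py
```

```text
t 29.2 F n,upslope,y [ 6.12 -0.05  0.12] tip n,u,y mm [-13.03  -4.73   0.72] gap 0.014417433812061724
```

Request:
carry_out --motion '[1,-0.35,0,0.8,0,1,-0.1,0,0.2,0,1,0,0,0,0]'

```text
time: 29.58
eef_pos: [0.59, -0.0891, 0.0927]
ee_rot: [0.0, -0.262, 0.965, -0.0]
wrist_force: [-4.2, -0.7, 6.6]
finger_gap: 0.0144
grasp_force: 59.0
```

```bash
python3 f.py
```

```text
t 29.575 F n,upslope,y [ 7.67 -0.82  1.55] tip n,u,y mm [-13.96  -4.76   0.68] gap 0.014404505257945174
```

Request:
carry_out --motion '[1,-0.2,0,0.4,0,1,0,0,0,0]'

```text
time: 29.82
eef_pos: [0.5901, -0.089, 0.0923]
ee_rot: [0.0, -0.262, 0.965, -0.0]
wrist_force: [-3.4, -0.8, 7.0]
finger_gap: 0.0143
grasp_force: 59.1
```

```bash
python3 f.py
```

```text
t 29.825 F n,upslope,y [ 7.76 -0.04  1.  ] tip n,u,y mm [-14.35  -4.8    0.71] gap 0.014318923620714808
```

Request:
carry_out --motion '[1,-0.2,0,0.4,0,1,0,0,0,0]'

```text
time: 30.08
eef_pos: [0.5902, -0.089, 0.0922]
ee_rot: [0.0, -0.262, 0.965, -0.0]
wrist_force: [-4.9, -1.1, 8.5]
finger_gap: 0.0143
grasp_force: 59.5
```

Request:
carry_out --motion '[1,-0.2,0,0.4,0,1,0,0,0,0]'

```text
time: 30.32
eef_pos: [0.5903, -0.089, 0.0921]
ee_rot: [0.0, -0.262, 0.965, -0.0]
wrist_force: [-5.8, -1.8, 10.4]
finger_gap: 0.0146
grasp_force: 59.8
```

```bash
python3 f.py
```

```text
t 30.325 F n,upslope,y [11.9  -0.98  1.4 ] tip n,u,y mm [-14.59  -4.75   0.57] gap 0.014626815211996672
```

Request:
carry_out --motion '[1,0,0,0,0,1,0,0,0,0,1,0,0,0,0,1,0,0,0,0,1,0,0,0,0,1,0,0,0,0,1,0,0,0,0,1,0,0,0,0,1,0,0,0,0,1,0,0,0,0,1,0,0,0,0,1,0,0,0,0]'

```text
time: 31.82
eef_pos: [0.5903, -0.089, 0.0921]
ee_rot: [0.0, -0.262, 0.965, -0.0]
wrist_force: [-6.3, -1.8, 11.3]
finger_gap: 0.0147
grasp_force: 59.8
```

Request:
carry_out --motion '[1,0,0,0,0,1,0,0,0,0,1,0,0,0,0,1,0,0,0,0,1,0,0,0,0,1,0,0,0,0,1,0,0,0,0,1,0,0,0,0,1,0,0,0,0,1,0,0,0,0]'

```text
time: 33.08
eef_pos: [0.5903, -0.089, 0.0921]
ee_rot: [0.0, -0.262, 0.965, -0.0]
wrist_force: [-5.3, -1.2, 10.3]
finger_gap: 0.0144
grasp_force: 59.8
```

```bash
python3 f.py
```

```text
t 33.075 F n,upslope,y [11.56 -0.4   1.62] tip n,u,y mm [-14.58  -4.75   0.54] gap 0.01437192995738972
```

Request:
carry_out --motion '[1,1.1,0,-2.3,0,1,2.1,0,-4.5,0,1,2.1,0,-4.5,0,1,2.1,0,-4.5,0,1,2.1,0,-4.5,0,1,4,0,-9,0,1,0,0,-30,0,1,0,0,-40,0,1,0,0,-30,0,1,0,0,0,0]'

```text
time: 34.33
eef_pos: [0.5805, -0.0961, 0.2236]
ee_rot: [0.002, -0.262, 0.965, -0.001]
wrist_force: [0.6, 0.4, -0.7]
finger_gap: 0.0145
grasp_force: 58.6
```

```bash
python3 - <<'E'
from hov import *
go([.4195,-.349,.218],210.35)
E
```

```text
t 34.325 pos [ 0.5805 -0.0961  0.2236] yaw -149.65 q [-0.29  0.38 -0.05  1.14  0.   -0.82] gap 0.0145 tilt [ 0.0056 -0.0016 -1.    ] F [ 0.6  0.4 -0.7]
shift xyz mm [ 266.8 -136.9    5.1] turn 0.0
```

Request:
carry_out --motion '[1,20,-10,0,0,1,35,-18,0,0,1,35,-18,0,0,1,35,-18,0,0,1,35,-18,0,0,1,35,-18,0,0,1,35,-18,0,0,1,35,-18,0,0,1,0,0,0,0,1,0,0,0,0]'

```text
time: 35.58
eef_pos: [0.4177, -0.3463, 0.2193]
ee_rot: [-0.0, -0.261, 0.965, 0.001]
wrist_force: [0.2, -1.1, 0.0]
finger_gap: 0.0145
grasp_force: 58.6
```

```bash
python3 - <<'E'
from hov import *
go([.4195,-.349,.128],210.35)
E
```

```text
t 35.575 pos [ 0.4177 -0.3463  0.2193] yaw -149.71 q [-0.83  0.3  -0.17  1.1   0.   -1.36] gap 0.0145 tilt [-0.0014  0.0019 -1.    ] F [ 0.2 -1.1  0. ]
shift xyz mm [-0.3 -3.4 91.3] turn -0.1
```

Request:
carry_out --motion '[1,-2,-3.4,10,0,1,0,0,30,0,1,0,0,28,0,1,0,0,12,0,1,0,0,0,0,1,0,0,3,0,1,0,0,3,0,1,0,0,0,0]' --force 60

```text
time: 36.58
eef_pos: [0.4224, -0.3488, 0.1346]
ee_rot: [0.0, -0.262, 0.965, -0.0]
wrist_force: [-0.7, -0.5, -0.1]
finger_gap: 0.015
grasp_force: 58.6
```

```bash
python3 - <<'E'
from hov import *
go([.4195,-.349,.118],210.35)
E
```

```text
t 36.575 pos [ 0.4224 -0.3488  0.1346] yaw -149.65 q [-0.83  0.37 -0.3   0.9   0.   -1.35] gap 0.015 tilt [ 3.e-04 -4.e-04 -1.e+00] F [-0.7 -0.5 -0.1]
shift xyz mm [ 2.6  1.3 16.6] turn 0.0
```

Request:
carry_out --motion '[1,1,1.2,3,0,1,0,0,3,0,1,0,0,3,0,1,0,0,0,0]'

```text
time: 37.08
eef_pos: [0.4206, -0.348, 0.125]
ee_rot: [-0.0, -0.262, 0.965, 0.0]
wrist_force: [-0.1, 0.1, -0.7]
finger_gap: 0.0146
grasp_force: 58.6
```

Request:
carry_out --motion '[1,0,0,3,0,1,0,0,3,0,1,0,0,2,0,1,0,0,0,0]'

```text
time: 37.58
eef_pos: [0.4209, -0.348, 0.1172]
ee_rot: [0.0, -0.262, 0.965, 0.0]
wrist_force: [0.2, 0.2, -0.1]
finger_gap: 0.015
grasp_force: 58.6
```

Request:
carry_out --motion '[1,0,0,0,0,1,-6,0,0,0,1,-6,0,0,0,1,-6,0,0,0,1,-6,0,0,0,1,0,0,0,0]' --force 25

```text
time: 38.33
eef_pos: [0.4412, -0.3365, 0.1174]
ee_rot: [-0.001, -0.262, 0.965, -0.001]
wrist_force: [-2.5, -2.1, -1.0]
finger_gap: 0.0145
grasp_force: 57.5
```

Request:
carry_out --motion '[1,-6,0,0,0,1,-6,0,0,0,1,-6,0,0,0,1,-4,0,0,0,1,0,0,0,0]'

```text
time: 38.95
eef_pos: [0.4607, -0.3248, 0.1174]
ee_rot: [-0.0, -0.262, 0.965, -0.0]
wrist_force: [-2.9, -3.3, 1.5]
finger_gap: 0.0151
grasp_force: 57.1
```

```bash
python3 - <<'E'
from hov import *
go([.461,-.3247,.118],210.35)
s,r=st();print(r.T@s['wrist_force'])
E
```

```text
t 38.95 pos [ 0.4607 -0.3248  0.1174] yaw -149.62 q [-0.74  0.42 -0.28  0.88 -0.   -1.28] gap 0.0151 tilt [-1.e-04 -3.e-04 -1.e+00] F [-2.9 -3.3  1.5]
shift xyz mm [-0.3 -0.  -0.6] turn 0.0
[ 4.17080785 -1.36418491 -1.47598911]
```

Request:
carry_out --motion '[1,-2,0,0,0,1,-2,0,0,0,1,0,0,0,0]'

```text
time: 39.33
eef_pos: [0.4634, -0.3232, 0.1174]
ee_rot: [-0.001, -0.262, 0.965, -0.0]
wrist_force: [-4.6, -4.2, 1.1]
finger_gap: 0.0144
grasp_force: 57.1
```

```bash
cat > g.py <<'E'
from hov import *
go([.461,-.3247,.075],210.35)
s,r=st();print('F tool',(r.T@s['wrist_force']).round(2),'T',(r.T@s['wrist_torque']).round(3))
E
python3 g.py
python3 - <<'E'
from hov import *
fr=[bot.get_image('side') for _ in range(4)]
a=np.mean([f['frame'].astype(float) for f in fr],0);im=fr[0];im['frame']=a.astype(np.float32);save('z',im);c=load('z')
b=load('side')['f'].astype(float)
np.set_printoptions(linewidth=250)
s,r=st();p=s['eef_pos']
for dz in(0,.005,.03,.05,.075):print(dz,proj(c,p+[0,0,dz]).round(1))
print('hole',proj(c,[.461,-.3247,.075]))
print(a.mean(2)[138:160,292:318].astype(int))
E
```

```text
t 39.325 pos [ 0.4634 -0.3232  0.1174] yaw -149.66 q [-0.74  0.42 -0.27  0.88 -0.   -1.27] gap 0.0144 tilt [-1.2e-03 -9.0e-04 -1.0e+00] F [-4.6 -4.2  1.1]
shift xyz mm [ 2.8 -0.  42.4] turn -0.0
F tool [ 6.04 -1.27 -1.05] T [0.183 1.754 0.023]
0 [[304.4 148.7]]
0.005 [[304.5 147.3]]
0.03 [[304.9 140.4]]
0.05 [[305.2 134.8]]
0.075 [[305.6 127.5]]
hole [[304.56813956 159.74847456]]
[[120 118 116 118 120 119 119 120 106  36  36  32  39  56  56  32  34  34  33  35  38  48  50  47  47  46]
 [120 117 116 119 120 120 119 120 107  40  39  34  40  55  47  33  33  32  33  35  42  46  47  45  50  60]
 [120 119 118 118 119 119 121 119  96  44  46  34  42  54  47  33  33  34  36  34  45  48  47  46  51  69]
 [119 117 116 119 120 121 122 119  95  44  47  36  43  61  51  36  33  37  37  41  45  45  47  46  57  52]
 [120 118 118 118 120 121 122 119  94  44  48  34  41  55  54  40  46  43  62  67  60  58  46  45  56  39]
 [120 117 118 119 120 120 120 121  92  43  50  32  33  41  49  41  51  47  80  93  84  82  68  64  54  35]
 [121 118 116 120 120 119 121 119  86  45  47  33  36  32  31  35  40  44  
[... 937 characters left out ...]
  59  60  82  91  88  89  88  90  90  90  89  75  80  92]
 [121 119 115 112 113  98  60  48  48  47  46  51  58  59  72  91  91  90  93  90  89  77  71  45  51  74]
 [111 111 108  98 102  93  43  50  49  49  50  49  58  58  51  78  75  76  79  78  72  47  49  49  50  48]
 [102  98  98  99 101  92  64  49  50  49  50  51  59  57  49  46  46  47  45  45  49  49  50  50  48  46]
 [100  99 100 101 103  98  85  62  48  50  49  50  58  55  50  48  47  49  48  48  47  51  50  51  48  49]
 [103 100  98 103 109 107  95  86  64  45  46  53  59  56  48  49  51  50  46  47  49  49  50  47  48  49]
 [101 100  99 109 108 107 102  93  75  51  47  51  61  51  49  50  49  50  47  50  50  50  49  49  49  48]]
```

Request:
carry_out --motion '[1,2.5,0,0,0,1,0,0,5,0,1,0,0,8,0,1,0,0,8,0,1,0,0,0,0]'

```text
time: 40.15
eef_pos: [0.4613, -0.3232, 0.0951]
ee_rot: [-0.0, -0.262, 0.965, 0.001]
wrist_force: [-2.1, -1.2, -0.8]
finger_gap: 0.0145
grasp_force: 56.8
```

```bash
python3 g.py
```

```text
t 40.15 pos [ 0.4613 -0.3232  0.0951] yaw -149.63 q [-0.74  0.44 -0.3   0.83  0.   -1.27] gap 0.0145 tilt [-0.0012  0.0021 -1.    ] F [-2.1 -1.2 -0.8]
shift xyz mm [ 1.  -1.2 20.1] turn 0.0
F tool [2.45 0.05 0.81] T [ 0.028  0.57  -0.027]
```

Request:
carry_out --motion '[1,1.5,-1,4,0,1,0,0,7,0,1,0,0,5,0,1,0,0,2,0,1,0,0,0,0]'

```text
time: 40.78
eef_pos: [0.461, -0.3256, 0.0782]
ee_rot: [0.0, -0.262, 0.965, 0.0]
wrist_force: [-1.0, -0.7, -0.5]
finger_gap: 0.0145
grasp_force: 56.9
```

```bash
python3 g.py
```

```text
t 40.775 pos [ 0.461  -0.3256  0.0782] yaw -149.64 q [-0.75  0.46 -0.32  0.79  0.   -1.28] gap 0.0145 tilt [-0.e+00  3.e-04 -1.e+00] F [-1.  -0.7 -0.5]
shift xyz mm [-0.5  0.8  3.2] turn 0.0
F tool [ 1.22 -0.09  0.54] T [-0.027  0.033  0.032]
```

Request:
carry_out --motion '[1,0,0,1.5,0,1,0,0,1,0,1,0,0,0,0]'

```text
time: 41.15
eef_pos: [0.461, -0.3257, 0.0759]
ee_rot: [-0.0, -0.262, 0.965, 0.0]
wrist_force: [0.3, -0.4, -0.4]
finger_gap: 0.0146
grasp_force: 56.9
```

Request:
carry_out --motion '[1,0,0,0.8,0,1,0,0,0.5,0,1,0,0,0,0]'

```text
time: 41.52
eef_pos: [0.4612, -0.3259, 0.0751]
ee_rot: [0.0, -0.262, 0.965, -0.0]
wrist_force: [-0.6, 2.1, 5.7]
finger_gap: 0.0145
grasp_force: 57.4
```

Request:
carry_out --motion '[0.4,0,0,0,0,-0.2,0,0,0,0,-0.2,0,0,0,0,-0.2,0,0,0,0,-0.2,0,0,-10,0,-0.2,0,0,-30,0,-0.2,0,0,-45,0,-0.2,0,0,-45,0,-0.2,40,0,0,0,-0.2,40,0,0,0,-0.2,0,0,0,0,-0.2,0,0,0,0]' --force 20

```text
time: 43.02
eef_pos: [0.3922, -0.3663, 0.2051]
ee_rot: [0.0, -0.262, 0.965, -0.0]
wrist_force: [0.2, -0.6, -0.8]
finger_gap: 0.0512
grasp_force: 0.0
```

```bash
python3 g.py; python3 - <<'E'
from h import *
out=[]
for n in('side','top'):
    im=bot.get_image(n);save('e_'+n,im)
    a=cv2.absdiff(im['frame'],load(n)['f']).max(2)
    regs={'side':{'block':(285,130,50,60),'scale':(170,218,118,92),'board':(245,353,120,60),'can':(225,130,35,60),'span':(170,340,75,35)},'top':{'scale':(174,100,112,115),'board':(84,180,52,100),'block':(345,208,60,50),'can':(345,135,40,50),'span':(120,120,30,60)}}[n]
    for k,(u,v,w,h) in regs.items():
        m=a[v:v+h,u:u+w]>40;ys,xs=np.nonzero(m);print(n,k,m.sum(),(xs.min()+u,xs.max()+u,ys.min()+v,ys.max()+v) if m.any() else '')
c=load('e_side');print('knob exp',proj(c,[.679,.040,.131]),proj(load('e_top'),[.679,.040,.131]))
E
```

```text
t 43.025 pos [ 0.3922 -0.3663  0.2051] yaw -149.67 q [-0.89  0.3  -0.22  1.06  0.   -1.42] gap 0.0512 tilt [ 8.e-04 -3.e-04 -1.e+00] F [ 0.2 -0.6 -0.8]
shift xyz mm [-80.3   1.2 130.2] turn -0.0
F tool [ 0.1  -0.64  0.75] T [ 0.009 -0.033 -0.007]
side block 178 (np.int64(322), np.int64(334), np.int64(145), np.int64(189))
side scale 223 (np.int64(209), np.int64(227), np.int64(240), np.int64(261))
side board 429 (np.int64(333), np.int64(352), np.int64(363), np.int64(389))
side can 0 
side span 0 
top scale 113 (np.int64(214), np.int64(230), np.int64(139), np.int64(153))
top board 293 (np.int64(96), np.int64(117), np.int64(252), np.int64(269))
top block 56 (np.int64(362), np.int64(404), np.int64(229), np.int64(257))
top can 0 
top span 0 
knob exp [[215.10134281 239.11352122]] [[218.93868938 137.31739157]]
```

```bash
python3 -c "
from workcell import bot
print(bot.job_done())"
```

```text
the job is handed in; nothing more can be done
None
```

The job is handed in: the large weight stands inside the pan's circle, the button was pressed to its hard stop at about 12 N and held for about 3 s, and the pin tool is back upright in its block at 43 s. The first few probes with the tip touched the panel beside the hole at up to about 9 N before it went in. Comparing before-and-after images showed no change at the jerry can or spanner, and on the board only where the large weight had stood.

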